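# Swing the probe arm over the right module and start the test

## Robot

A 6-joint arm with a two-finger parallel gripper is mounted at the origin on the work surface. World frame = base frame: x ahead of the robot, y to its left, z up, the work surface at z = 0. Lengths are in m, angles in rad, forces in N, time in s.
With the tool pointing down it reaches from about 0.425 to 0.95 m from the base axis. Payload 3.5 kg.
Tool frame: the origin (TCP) lies at the very end of the fingers, on their centre line; the grasp point (between the pads) lies 19 mm behind it; z points along the fingers, y is the line along which they close (so a half turn about z gives the same grasp; the last joint's range is limited). The gripper opens to 85 mm and grips with 20 to 120 N. Pads are 22 mm wide; open, the fingers measure 114 mm over their backs; the gripper's body (76 mm by 85 mm) begins 54 mm behind the grasp point. The pads swing forward as they close: fully open they stand 13 mm farther back than shut.
Start: joints at [1.007, 0.286, 1.577, -0, 1.279, -0.15], TCP at [0.271, 0.618, 0.231] pointing down, gripper open.
Joint ranges: [-2.77, 2.77], [-0.9, 2.22], [0.21, 2.48], [-1.53, 4.67], [0.24, 2.81], [-2.84, 2.84]. Speed limits (rad/s): [2.79, 2.79, 3.14, 3.14, 3.14, 3.14].

## Interface

Orientations are given as a unit quaternion [w, x, y, z].
In Python, from station import * gives the robot as it stands.
- The arm moves only by the tool send_rows, never from a script. Its argument "motion" is a list of rows, each a list of 3 entries, a list of its own where there are three numbers: the shift along the world's x, y, z in mm, then the turn, a rotation vector about the world's x, y, z in degrees, then the finger opening in mm, from 0 to 85.4. A call has 1 to 12 rows; each row is the pose to reach, as a shift and turn from the pose commanded when the call began; what a row does not reach only later rows make up. A row lasts 1/12 s, in which the tool goes at most 41.7 mm and 7.16 degrees, less where a joint would pass 70% of its speed; a pose out of reach is approached as far as the arm can. A call with a gripper value outside its range is refused whole. The fingers move at their own pace and stop on an object; "grip_force" is the grip in N (left out, the last holds). Time passes only in rows, so rows that repeat a pose let the fingers close. It gives the time, the measured TCP pose, the force, the opening and the grip force at its end, in the units of the state.
- get_obs(): the state, without advancing time (a new reading comes with each control period).
- read_camera(name): name is "scene" or "top" or "wrist"; returns (picture, depth): 384x512x3 uint8, red, green, blue; 384x512 float32, m along the optical axis (not along the pixel's ray), 0 where there is no reading.
- calibration(name): a dict with "fx", "fy", "cx", "cy" (pixels), "D" ([k1, k2, p1, p2, k3] as OpenCV has them; the pictures are not rectified), "R" (3x3) and "t" (3): a world point X has camera coordinates R X + t. Camera axes: x right, y down, z forward; pixel columns grow to the right and rows downward; lengths in m; the calibration is good to about 2 mm. A picture is of the moment at which its call begins: read the wrist's pose just before it. calibration takes no time and is no camera call; for the wrist camera it gives the pose at the moment of the call.
- hand_in(): hands the job in; it is judged then, once.
The state is a dict: "t": time; "joint_positions": joint angles; "qd": joint speeds; "effort": joint torques, N m; "tcp_pos": TCP position; "orientation": TCP orientation; "ft_force": force on the tool from outside, world axes, zero at the start; "ft_torque": the same for the moment, N m; "gripper_width": finger opening in m; "finger_force": force on a finger pad.
Only numpy, scipy, OpenCV 4.12 (cv2) and the standard library are available. Lean on these libraries where they do the work, as an engineer would, in place of code of your own. Each camera call takes 0.05 s, during which the arm holds its last target. There are 200 camera calls.

## Task

On the module tester, push the swing arm round with a fingertip against its side, without gripping it, until the black foot under the arm stands over the middle of the module with the round metal can. Then press the start button on its small box fully down, let it come back up, and leave the arm where you set it. Do not pick up or displace the modules or the other things on the bench.

Things in the scene. Friction and masses are not known exactly. Their poses are not given: they have to be found in the camera images.
- tester: fixed aluminium plate 235 x 300 x 10 mm on the bench, with three square nests (black rims 4 mm high) and a hub column. Origin: on the hub axis at bench height. Its plate reaches 50 mm to -x, 185 mm to +x and 150 mm to either y of the origin. The nest centres lie 130 mm from the hub axis at -0.9, 0 and +0.9 rad from the tester's +x axis
- probe_arm: grey swing arm: bar 14 mm wide, 24 mm high (42 to 66 mm above the bench), from 20 mm behind the hub axis to 145 mm ahead; boss of radius 21 mm, 30 mm high, at the hub. Origin on the hub axis at the bar's underside; +x runs along the bar to the foot, z up. It passes over the modules without touching them. It starts between the nests at 0 and +0.9 rad and may need pushing either way
- hub (a point): point on the upright axis about which the arm turns, 42 mm above the bench. The arm sweeps from -1.5 to +1.5 rad from the tester's +x axis; it has a little friction (about 0.15 N m, so 1.5 N at 100 mm from the axis) and stays where it is left
- probe_foot (a point): middle of the underside of the black foot (16 mm diameter, 9 mm high) under the arm, 130 mm from the hub axis, 33 mm above the bench; a small steel stud 10 mm across, 6 mm high, on top of the bar marks the same place from above
- module_round: 56 mm square, 5 mm thick green board lying loose in one of the three nests (which one varies), 60 g; on its middle a ROUND steel can, 36 mm diameter, 12 mm high (top 27 mm above the bench). The one to be tested. Origin: middle of the board's underside, 10 mm above the bench
- module_bar: 56 mm square, 5 mm thick green board lying loose in one of the three nests (which one varies), 60 g; on its middle a narrow straight steel bar, 12 x 44 mm, 10 mm high. Origin as for the round one. Leave alone
- module_fins: 56 mm square, 5 mm thick green board lying loose in one of the three nests (which one varies), 60 g; on its middle a steel heat sink with five upright fins, 36 x 36 mm, 11 mm high. Origin as for the round one. Leave alone
- start_top (a point): middle of the top face of the black round start button (36 mm diameter), on a grey box (90 x 80 mm, 45 mm high) fixed to the bench on the left or the right of the tester; button top 67 mm above the bench, standing 10 mm proud of a 52 mm round collar; it is pressed straight down
- start (a joint): travel of the start button, m: 0 up, 0.006 fully down; a spring needs 5 N at full travel and returns it
- parts_bin: small blue open bin, 75 x 70 x 40 mm, loose, on the other side of the tester from the button. Origin: middle of its underside. Leave alone
- driver: screwdriver, about 200 mm long, lying loose beyond the tester (its x axis runs from handle to tip). Leave alone
- flux_bottle: white bottle, 44 mm diameter, 100 mm high, standing loose beyond the tester on the left. Origin: middle of its underside. Leave alone
There are look-alikes about, which are no part of the job. What is shaped like the module_round but brown or orange is not meant.

How it is judged:
By the outcome, as a careful person would: the job done as asked, in the order asked, and still so for the second after the job is handed in, with the robot touching nothing.
It also fails if it takes over 54 s, if anything falls off the work surface, if the arm or the gripper's body presses on something with over 40 N, if the wrist force passes 120 N, or if a joint passes its speed limit or range.

## Working session

There is one attempt and no reset: what is moved stays moved. The work goes in short steps, Python scripts to look and compute and a tool call to move; the robot and the scene stay as the last step left them, time stands still between calls to the robot, and variables do not carry over. Pictures are saved under pics/ and viewed, at most 10 in all, crops included, and the job is handed in when it is done.

Besides the shell and the picture viewer there is one more tool, called after "Emit:" in YAML: its name, and indented under it one key for each argument. send_rows: Moves the arm, as the interface text tells. Its arguments: {"type":"object","properties":{"motion":{"type":"array","items":{"type":"array"}},"grip_force":{"type":"number"}},"required":["motion"]}

```bash
mkdir -p pics; cat > h.py <<'E'
from station import *
import numpy as np, cv2
def ray(name,uv,z,c=None):
    c=c or calibration(name); K=np.array([[c['fx'],0,c['cx']],[0,c['fy'],c['cy']],[0,0,1.]])
    p=cv2.undistortPoints(np.array(uv,float).reshape(-1,1,2),K,np.array(c['D'],float)).reshape(-1,2)
    R=np.array(c['R']);t=np.array(c['t']); d=np.c_[p,np.ones(len(p))]@R; o=-R.T@t
    return o+d*((z-o[2])/d[:,2])[:,None]
E
python3 - <<'E'
from h import *
a,d=read_camera("top");b,e=read_camera("scene")
np.savez('a.npz',a=a,d=d,b=b,e=e)
cv2.imwrite('pics/top.png',cv2.resize(a[...,::-1],(800,600)));cv2.imwrite('pics/scene.png',b[...,::-1])
o=get_obs();print(o['t'],o['tcp_pos'],o['orientation'],o['gripper_width'])
E
```

```text
0.1 [0.27104614 0.6175374  0.23004287] [-3.82219074e-04  2.05423673e-01  9.78672525e-01 -1.02798214e-03] 0.08539783725606193
```

View pics/top.png

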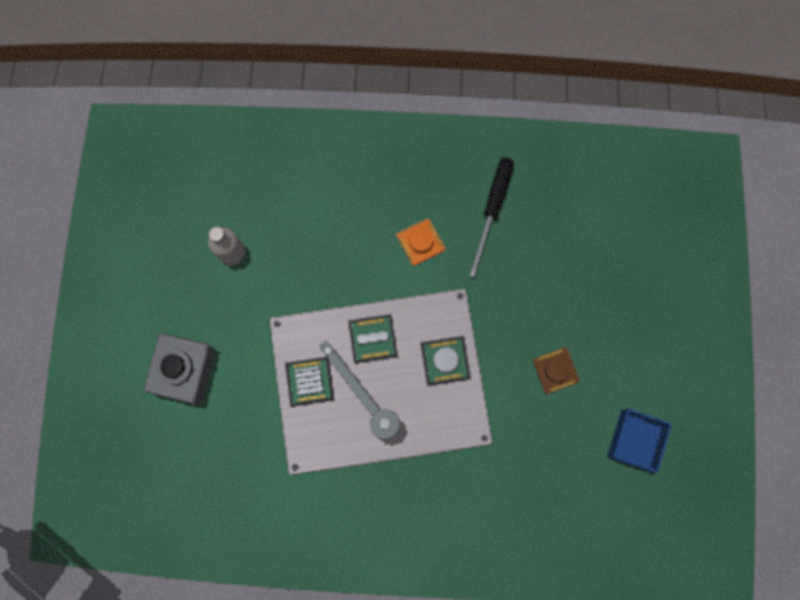

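View pics/scene.png

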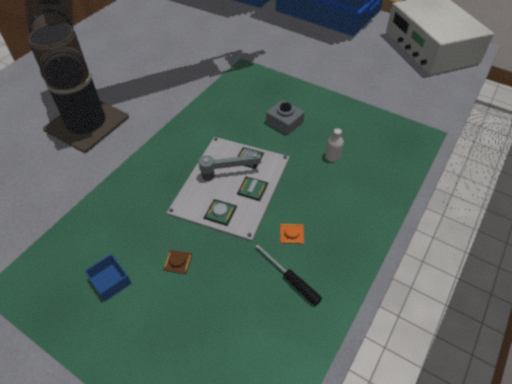

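Top view, in 800x600 pixels: the steel can on a green board is at (445,360), the right nest. The bar module is at (373,338) and the fins at (310,381). The stud is at (326,347), the boss at (385,424) and the button at (173,366).
Could be taken for the target: orange (421,240), brown (556,371), bar and fins modules. I choose the green board with the round steel can at (445,360) and check it in a crop.

```bash
python3 - <<'E'
from h import *
z=np.load('a.npz');a=z['a'];d=z['d']
cv2.imwrite('pics/crop.png',cv2.resize(a[180:310,85:325,::-1],None,fx=3.3,fy=3.3,interpolation=cv2.INTER_CUBIC))
s=1/1.5625
P=dict(can=(445,360,.027),bar=(373,338,.025),fin=(310,381,.026),stud=(326,347,.072),boss=(385,424,.072),btn=(173,366,.067),bottle=(218,235,.1),
 pTL=(277,324,.01),pTR=(461,296,.01),pBL=(295,467,.01),pBR=(484,438,.01))
for k,(u,v,h) in P.items():
    uu,vv=u*s,v*s
    print(k,ray('top',[(uu,vv)],h)[0].round(4),d[int(vv),int(uu)])
# refine: black button blob, can, module greens
g=cv2.cvtColor(a,cv2.COLOR_RGB2HSV)
def blob(m,c,r,h,n):
    M=np.zeros(m.shape,np.uint8);M[int(c[1]-r):int(c[1]+r),int(c[0]-r):int(c[0]+r)]=1
    N,L,S,C=cv2.connectedComponentsWithStats((m&(M>0)).astype(np.uint8))
    i=1+S[1:,4].argmax();print(n,C[i],S[i],ray('top',[C[i]],h)[0].round(4))
blob(g[...,2]<50,(110.7,234),12,.067,'btn')
blob((g[...,2]>135)&(g[...,1]<60),(285,230),12,.027,'can')
blob((g[...,2]>160)&(g[...,1]<50),(246.4,271.4),5,.072,'bosscap')
c=calibration('top');print((-np.array(c['R']).T@c['t']).round(3),c['fx'])
E
```

```text
can [ 0.5573 -0.0631  0.027 ] 1.0710276
bar [0.5847 0.0442 0.025 ] 1.0825967
fin [0.5161 0.1324 0.026 ] 1.0694886
stud [0.5611 0.1074 0.072 ] 1.0411093
boss [0.4582 0.0184 0.072 ] 1.0070391
btn [0.5218 0.3263 0.067 ] 1.0340612
bottle [0.7096 0.2716 0.1   ] 1.041011
pTL [0.6005 0.1909 0.01  ] 1.1007624
pTR [ 0.658  -0.0844  0.01  ] 1.107549
pBL [0.3906 0.1475 0.01  ] 1.0556995
pBR [ 0.4473 -0.1259  0.01  ] 1.0610853
btn [109.4953271  234.44859813] [103 228  15  14 107] [0.5211 0.3291 0.067 ]
can [284.94252874 229.62643678] [278 223  15  14 174] [ 0.5591 -0.0633  0.027 ]
bosscap [245.8  270.64] [244 268   5   6  25] [0.4597 0.0198 0.072 ]
[ 0.419 -0.005  1.097] 470.3816069526771
```

View pics/crop.png

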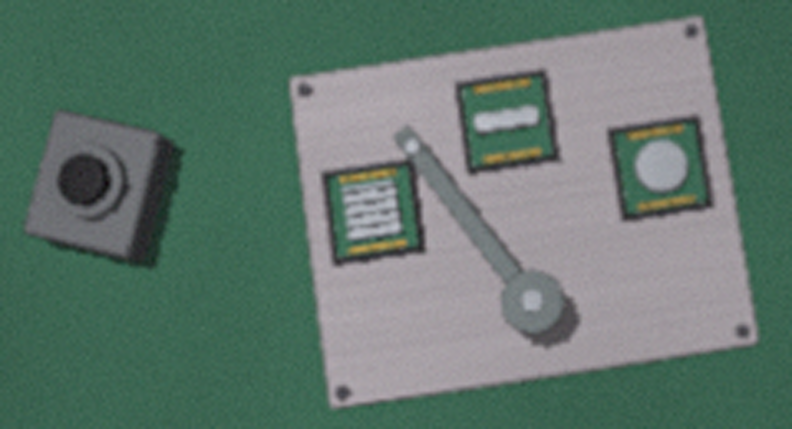

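Emit:
send_rows:
  motion:
    - [[40,-84,0],[0,0,-5],0]
    - [[80,-168,0],[0,0,-10],0]
    - [[120,-252,0],[0,0,-15],0]
    - [[160,-336,0],[0,0,-20],0]
    - [[200,-420,0],[0,0,-25],0]
    - [[243,-508,0],[0,0,-25],0]
    - [[243,-508,0],[0,0,-25],0]
    - [[243,-508,0],[0,0,-25],0]
    - [[243,-508,0],[0,0,-25],0]
    - [[243,-508,0],[0,0,-25],0]
    - [[243,-508,0],[0,0,-25],0]
    - [[243,-508,0],[0,0,-25],0]

```text
t: 1.1
tcp_pos: [0.4872, 0.165, 0.231]
orientation: [-0.0, 0.412, 0.911, -0.0]
ft_force: [-0.1, 0.0, 1.0]
gripper_width: -0.0003
finger_force: 0.0
```

Emit:
send_rows:
  motion:
    - [[0,0,0],[0,0,0],0]
    - [[0,0,0],[0,0,0],0]
    - [[0,0,0],[0,0,0],0]
    - [[0,0,0],[0,0,0],0]
    - [[0,0,0],[0,0,0],0]

```text
t: 1.52
tcp_pos: [0.4864, 0.1683, 0.2311]
orientation: [-0.0, 0.411, 0.912, -0.0]
ft_force: [0.4, 0.4, -0.6]
gripper_width: -0.0
finger_force: 0.0
```

Emit:
send_rows:
  motion:
    - [[14,-29,0],[0,0,0],0]
    - [[28,-58,0],[0,0,0],0]
    - [[28,-58,0],[0,0,0],0]
    - [[28,-58,0],[0,0,0],0]

```text
t: 1.85
tcp_pos: [0.5151, 0.1092, 0.2312]
orientation: [-0.0, 0.413, 0.911, 0.0]
ft_force: [-0.7, 0.5, 0.3]
gripper_width: 0.0001
finger_force: 0.0
```

```bash
python3 - <<'E'
from h import *
c=calibration('wrist');a,d=read_camera("wrist")
import pickle;pickle.dump((c,a,d),open('w1.pkl','wb'))
cv2.imwrite('pics/w1.png',cv2.resize(a[...,::-1],None,fx=1.5,fy=1.5));print(get_obs()['tcp_pos'])
E
```

```text
[0.51474847 0.10980306 0.23117337]
```

View pics/w1.png

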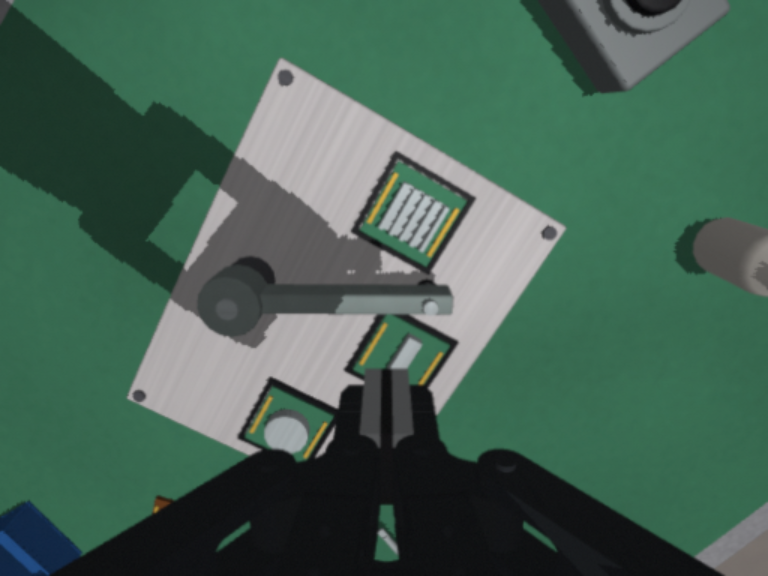

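Wrist view: stud (430,308), boss cap (228,310), can (286,434), with the fingertips at about (387,375) above the bar module. I'll refine the positions from this picture.

```bash
python3 - <<'E'
from h import *
import pickle
c,a,d=pickle.load(open('w1.pkl','rb'))
for n,u,v,h in [('stud',430,308,.072),('boss',228,310,.074),('can',286,434,.027),('s1',286,77,.01),('s2',549,233,.01),('s3',139,396,.01),('fin',413,213,.026)]:
    p=ray('wrist',[(u/1.5,v/1.5)],h,c)[0]
    C=np.array(c['R'])@p+c['t']
    print(n,p.round(4),'depth',d[int(v/1.5),int(u/1.5)].round(4),'exp',C[2].round(4))
E
```

```text
stud [0.5566 0.1026 0.072 ] depth 0.324 exp 0.3238
boss [0.4601 0.017  0.074 ] depth 0.3211 exp 0.3221
can [ 0.5585 -0.0649  0.027 ] depth 0.4064 exp 0.4081
s1 [0.3915 0.1464 0.01  ] depth 0.3322 exp 0.3358
s2 [0.6026 0.1896 0.01  ] depth 0.3683 exp 0.3709
s3 [ 0.4487 -0.1296  0.01  ] depth 0.4118 exp 0.4163
fin [0.5149 0.1358 0.026 ] depth 0.3545 exp 0.3501
```

Emit:
send_rows:
  motion:
    - [[0,0,-30],[0,0,0],0]
    - [[0,0,-60],[0,0,0],0]
    - [[0,0,-90],[0,0,0],0]
    - [[0,0,-120],[0,0,0],0]
    - [[0,0,-150],[0,0,0],0]
    - [[0,0,-170],[0,0,0],0]
    - [[0,0,-181],[0,0,0],0]
    - [[0,0,-181],[0,0,0],0]
    - [[0,0,-181],[0,0,0],0]

```text
t: 2.65
tcp_pos: [0.515, 0.1099, 0.0506]
orientation: [-0.0, 0.412, 0.911, 0.0]
ft_force: [0.5, 0.8, 0.5]
gripper_width: -0.0001
finger_force: 0.0
```

```bash
python3 - <<'E'
from h import *
o=get_obs();p=o['tcp_pos'];print(o['t'],p)
H=np.array([.460,.0175])
f=lambda th,off:(H+np.array([np.cos(th)*.102-np.sin(th)*off,np.sin(th)*.102+np.cos(th)*off])-p[:2])*1000
t0=41.6
for off,ths in[(.018,[41.6]+list(np.arange(38.6,-38,-3)))]:
    for t in ths: print(round(t-t0,1),f(np.radians(t),off).round(0))
E
```

```text
2.65 [0.5149994  0.10986971 0.05060132]
0.0 [  9. -11.]
-3.0 [ 13. -15.]
-6.0 [ 17. -18.]
-9.0 [ 21. -22.]
-12.0 [ 25. -26.]
-15.0 [ 28. -31.]
-18.0 [ 31. -35.]
-21.0 [ 34. -40.]
-24.0 [ 37. -44.]
-27.0 [ 39. -49.]
-30.0 [ 41. -54.]
-33.0 [ 43. -59.]
-36.0 [ 45. -65.]
-39.0 [ 46. -70.]
-42.0 [ 47. -75.]
-45.0 [ 48. -80.]
-48.0 [ 48. -86.]
-51.0 [ 49. -91.]
-54.0 [ 48. -97.]
-57.0 [  48. -102.]
-60.0 [  47. -107.]
-63.0 [  47. -113.]
-66.0 [  45. -118.]
-69.0 [  44. -123.]
-72.0 [  42. -128.]
-75.0 [  40. -133.]
-78.0 [  38. -138.]
```

Emit:
send_rows:
  motion:
    - [[5,-6,0],[0,0,0],0]
    - [[9,-11,0],[0,0,0],0]
    - [[13,-15,0],[0,0,-3],0]
    - [[17,-18,0],[0,0,-6],0]
    - [[21,-22,0],[0,0,-9],0]
    - [[25,-26,0],[0,0,-12],0]
    - [[28,-31,0],[0,0,-15],0]
    - [[31,-35,0],[0,0,-18],0]
    - [[34,-40,0],[0,0,-21],0]
    - [[37,-44,0],[0,0,-24],0]
    - [[39,-49,0],[0,0,-27],0]
    - [[41,-54,0],[0,0,-30],0]

```text
t: 3.65
tcp_pos: [0.5576, 0.0546, 0.052]
orientation: [0.001, 0.636, 0.772, 0.001]
ft_force: [0.3, 1.5, -0.1]
gripper_width: 0.0002
finger_force: 1.0
```

Emit:
send_rows:
  motion:
    - [[2,-5,0],[0,0,-3],0]
    - [[4,-11,0],[0,0,-6],0]
    - [[5,-16,0],[0,0,-9],0]
    - [[6,-21,0],[0,0,-12],0]
    - [[7,-26,0],[0,0,-15],0]
    - [[7,-32,0],[0,0,-18],0]
    - [[8,-37,0],[0,0,-21],0]
    - [[7,-43,0],[0,0,-24],0]
    - [[7,-48,0],[0,0,-27],0]
    - [[7,-48,0],[0,0,-27],0]

```text
t: 4.48
tcp_pos: [0.5644, 0.0057, 0.0519]
orientation: [0.001, 0.798, 0.603, 0.001]
ft_force: [0.5, -0.2, -0.9]
gripper_width: 0.0002
finger_force: 0.0
```

```bash
python3 - <<'E'
from h import *
import pickle
o=get_obs();p=o['tcp_pos'];print(o['t'],p,o['ft_force'])
a,d=read_camera("top");np.savez('b.npz',a=a,d=d)
cv2.imwrite('pics/t2.png',cv2.resize(a[180:310,85:325,::-1],None,fx=3.3,fy=3.3,interpolation=cv2.INTER_CUBIC))
E
```

```text
4.4833 [0.56443404 0.00572104 0.05193018] [ 0.54265751 -0.18028885 -0.85029285]
```

View pics/t2.png

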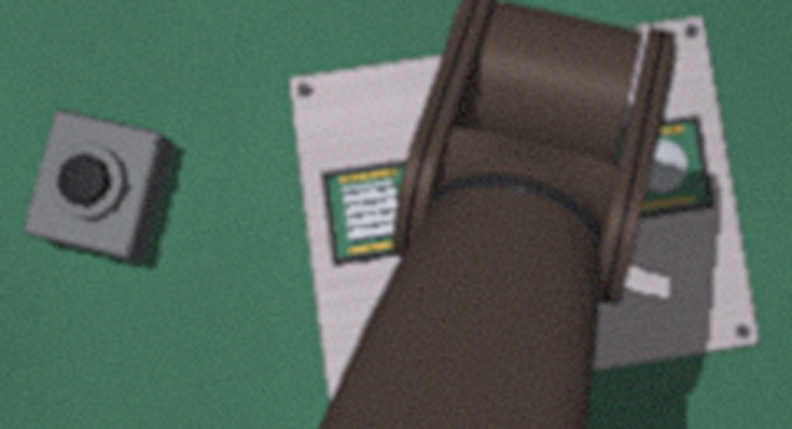

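The top view is blocked by the robot, so I'll use the wrist camera after pushing to about -31°.

Emit:
send_rows:
  motion:
    - [[-1,-5,0],[0,0,-3],0]
    - [[-1,-11,0],[0,0,-6],0]
    - [[-3,-16,0],[0,0,-9],0]
    - [[-4,-21,0],[0,0,-12],0]
    - [[-6,-26,0],[0,0,-15],0]
    - [[-6,-26,0],[0,0,-15],0]
    - [[-6,-26,0],[0,0,-15],0]

```text
t: 5.12
tcp_pos: [0.5577, -0.0194, 0.0511]
orientation: [0.001, 0.869, 0.495, 0.0]
ft_force: [0.4, 0.5, -0.6]
gripper_width: 0.0002
finger_force: 0.0
```

```bash
python3 - <<'E'
from h import *
import pickle
o=get_obs();p=o['tcp_pos'];print(o['t'],p,o['ft_force'])
c=calibration('wrist');a,d=read_camera("wrist");pickle.dump((c,a,d),open('w2.pkl','wb'))
cv2.imwrite('pics/w2.png',cv2.resize(a[...,::-1],None,fx=1.5,fy=1.5))
E
```

```text
5.1167 [ 0.5577039  -0.01943451  0.05111093] [ 0.41661939  0.50585225 -0.6209073 ]
```

View pics/w2.png

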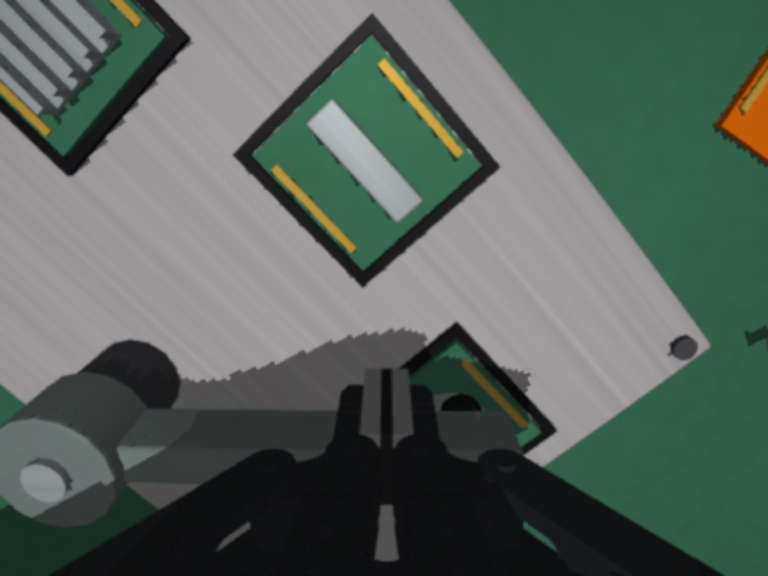

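Wrist view: the arm's left side face has its lower edge along row ~409 (columns 170 to 505) and its upper edge along row ~447. The black foot peeks out at (461,400), over the round module's nest corner.

```bash
python3 - <<'E'
from h import *
import pickle
c,a,d=pickle.load(open('w2.pkl','rb'))
g=cv2.cvtColor(a,cv2.COLOR_RGB2GRAY).astype(float)
for u in (115,125,135,200,210,335): 
    col=g[255:330,u-2:u+3].mean(1);dd=np.diff(col); print(u,[(255+i,int(dd[i])) for i in np.abs(dd).argsort()[::-1][:4]])
H=np.array([.460,.0175])
for u,v,h in [(180,408.5,.042),(320,410,.042),(505,411,.042),(150,448,.066),(320,446,.066),(200,485,.066)]:
    p=ray('wrist',[(u/1.5,v/1.5)],h,c)[0];q=p[:2]-H
    r=np.hypot(*q);th=np.degrees(np.arctan2(q[1],q[0]));s=1 if v<470 else -1
    print(u,v,p.round(4),'r',r.round(4),'armang',(th-s*np.degrees(np.arcsin(.007/r))).round(2))
E
```

```text
115 [(np.int64(321), 10), (np.int64(268), 9), (np.int64(322), 9), (np.int64(269), 8)]
125 [(np.int64(328), -19), (np.int64(327), -17), (np.int64(322), 11), (np.int64(271), -10)]
135 [(np.int64(322), -13), (np.int64(272), -12), (np.int64(323), -10), (np.int64(320), -9)]
200 [(np.int64(307), -17), (np.int64(273), -16), (np.int64(306), -16), (np.int64(272), -10)]
210 [(np.int64(273), -18), (np.int64(304), -17), (np.int64(305), -10), (np.int64(303), -10)]
335 [(np.int64(298), -14), (np.int64(299), -13), (np.int64(310), 9), (np.int64(257), 7)]
180 408.5 [0.4882 0.0062 0.042 ] r 0.0304 armang -35.08
320 410 [ 0.5305 -0.019   0.042 ] r 0.0794 armang -32.42
505 411 [ 0.5856 -0.0522  0.042 ] r 0.1436 armang -31.83
150 448 [0.4887 0.0073 0.066 ] r 0.0305 armang -32.91
320 446 [ 0.5344 -0.0181  0.066 ] r 0.0825 armang -30.44
200 485 [ 0.4935 -0.0115  0.066 ] r 0.0444 armang -31.82
```

Emit:
send_rows:
  motion:
    - [[-0.6,-1.7,0],[0,0,-1],0]
    - [[-1.3,-3.4,0],[0,0,-2],0]
    - [[-2.1,-5.0,0],[0,0,-3],0]
    - [[-2.8,-6.7,0],[0,0,-4],0]
    - [[-3.6,-8.3,0],[0,0,-5],0]
    - [[-4.4,-9.9,0],[0,0,-6],0]
    - [[-4.8,-10.7,0],[0,0,-6.5],0]
    - [[-4.8,-10.7,0],[0,0,-6.5],0]
    - [[-4.8,-10.7,0],[0,0,-6.5],0]

```text
t: 5.92
tcp_pos: [0.5521, -0.0299, 0.0502]
orientation: [-0.0, 0.896, 0.445, -0.0]
ft_force: [0.4, -0.0, 0.2]
gripper_width: -0.0003
finger_force: 0.4
```

Emit:
send_rows:
  motion:
    - [[5,8,0],[0,0,0],0]
    - [[10,15,20],[0,0,0],0]
    - [[10,15,50],[0,0,0],0]
    - [[10,25,85],[0,0,0],0]
    - [[10,45,120],[0,0,0],0]
    - [[10,70,150],[0,0,0],0]
    - [[10,90,170],[0,0,0],0]
    - [[10,90,170],[0,0,0],0]
    - [[10,90,170],[0,0,0],0]

```text
t: 6.67
tcp_pos: [0.5627, 0.0613, 0.2215]
orientation: [0.001, 0.895, 0.446, 0.001]
ft_force: [0.4, -0.9, -0.2]
gripper_width: -0.0001
finger_force: 0.0
```

```bash
python3 - <<'E'
from h import *
import pickle
o=get_obs();p=o['tcp_pos'];print(o['t'],p,o['ft_force'])
c=calibration('wrist');a,d=read_camera("wrist");pickle.dump((c,a,d),open('w3.pkl','wb'))
cv2.imwrite('pics/w3.png',cv2.resize(a[...,::-1],None,fx=1.5,fy=1.5))
E
```

```text
6.6667 [0.56268936 0.06134357 0.22150744] [ 0.35047995 -0.93767197 -0.22122795]
```

View pics/w3.png

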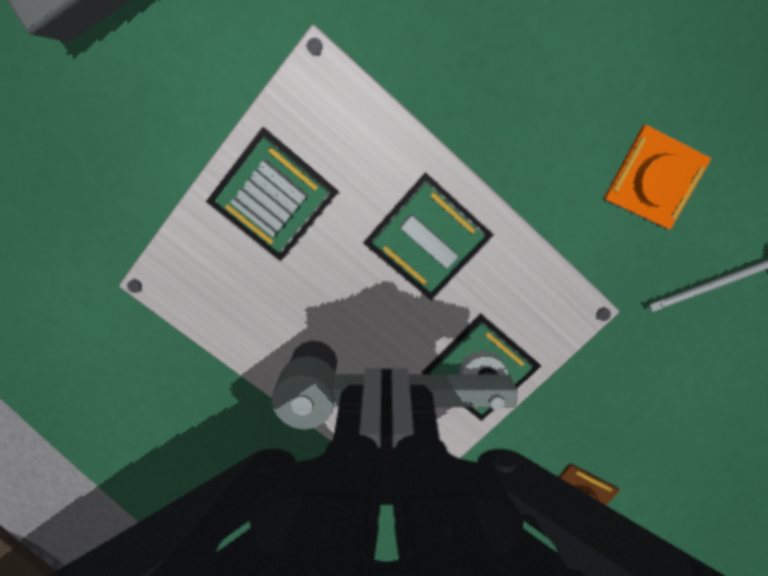

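Wrist view: stud (497,402), boss cap (302,406), and the round module's nest corners at (482,317), (539,366), (482,418) and (425,367).

```bash
python3 - <<'E'
from h import *
import pickle
c,a,d=pickle.load(open('w3.pkl','rb'))
P={n:ray('wrist',[(u/1.5,v/1.5)],h,c)[0][:2] for n,u,v,h in [('stud',497,402,.072),('boss',302,406,.074),('n1',482,317,.014),('n2',539,366,.014),('n3',482,418,.014),('n4',425,367,.014),('s1',315,47,.01),('s2',602,314,.01),('s3',135,286,.01)]}
P['nest']=np.mean([P[k] for k in('n1','n2','n3','n4')],0)
for k in P: print(k,P[k].round(4))
an=lambda v:np.degrees(np.arctan2(v[1],v[0]));H=np.array([.46,.0175])
print('arm',an(P['stud']-P['boss']),an(P['stud']-H),'tgt',an(P['nest']-P['boss']),an(P['nest']-H),np.hypot(*(P['stud']-P['boss'])),np.hypot(*(P['nest']-P['boss'])))
print(an(P['s2']-P['s1']),an(P['s1']-P['s3']))
E
```

```text
stud [ 0.5627 -0.0607]
boss [0.4585 0.016 ]
n1 [ 0.5836 -0.0297]
n2 [ 0.5965 -0.0911]
n3 [ 0.5352 -0.1035]
n4 [ 0.5253 -0.038 ]
s1 [0.6016 0.1888]
s2 [ 0.6579 -0.0852]
s3 [0.3906 0.1452]
nest [ 0.5601 -0.0656]
arm -36.362033897249866 -37.29561979785899 tgt -38.7519043812294 -39.68298511190166 0.12940264279443767 0.13031390956844965
-78.38485025598625 11.697336349743578
```

Emit:
send_rows:
  motion:
    - [[0,-30,-20],[0,0,0],0]
    - [[0,-55,-50],[0,0,0],0]
    - [[0,-74,-85],[0,0,0],0]
    - [[0,-74,-120],[0,0,0],0]
    - [[0,-74,-150],[0,0,0],0]
    - [[0,-74,-171],[0,0,0],0]
    - [[0,-74,-171],[0,0,0],0]
    - [[-6,-84,-171],[0,0,-1],0]
    - [[-9,-89,-171],[0,0,-2],0]
    - [[-10.5,-92,-171],[0,0,-2.6],0]
    - [[-11.5,-93.8,-171],[0,0,-2.6],0]

```text
t: 7.63
tcp_pos: [0.5515, -0.0343, 0.051]
orientation: [0.001, 0.906, 0.423, 0.001]
ft_force: [0.2, 3.1, -0.8]
gripper_width: -0.0001
finger_force: 0.7
```

Emit:
send_rows:
  motion:
    - [[-0.7,-1.0,0],[0,0,0],0]
    - [[-1.0,-1.6,0],[0,0,0],0]
    - [[-1.0,-1.6,0],[0,0,0],0]
    - [[-1.0,-1.6,0],[0,0,0],0]

```text
t: 7.97
tcp_pos: [0.5505, -0.0353, 0.0502]
orientation: [0.001, 0.906, 0.424, 0.001]
ft_force: [0.2, 0.3, 0.4]
gripper_width: -0.0002
finger_force: 0.5
```

Emit:
send_rows:
  motion:
    - [[5,8,0],[0,0,0],0]
    - [[10,15,20],[0,0,0],0]
    - [[10,15,50],[0,0,0],0]
    - [[10,25,85],[0,0,0],0]
    - [[10,45,120],[0,0,0],0]
    - [[10,80,150],[0,0,0],0]
    - [[0,120,150],[0,0,0],0]
    - [[-10,160,150],[0,0,0],0]
    - [[-20,200,150],[0,0,0],0]
    - [[-30,240,150],[0,0,0],0]
    - [[-40,270,150],[0,0,0],0]
    - [[-40,300,150],[0,0,0],0]

```text
t: 8.97
tcp_pos: [0.5075, 0.2675, 0.199]
orientation: [-0.0, 0.905, 0.425, -0.001]
ft_force: [1.2, 0.1, -0.5]
gripper_width: 0.0004
finger_force: 0.0
```

Emit:
send_rows:
  motion:
    - [[0,0,0],[0,0,7],0]
    - [[0,0,0],[0,0,14],0]
    - [[0,0,0],[0,0,21],0]
    - [[0,0,0],[0,0,28],0]
    - [[0,0,0],[0,0,35],0]
    - [[0,0,0],[0,0,42],0]
    - [[0,0,0],[0,0,42],0]
    - [[0,0,0],[0,0,42],0]

```text
t: 9.63
tcp_pos: [0.5095, 0.2652, 0.199]
orientation: [-0.0, 0.694, 0.72, -0.0]
ft_force: [0.1, 0.2, -0.1]
gripper_width: -0.0002
finger_force: 0.0
```

```bash
python3 - <<'E'
from h import *
import pickle
o=get_obs();p=o['tcp_pos'];print(o['t'],p,o['ft_force'])
c=calibration('wrist');a,d=read_camera("wrist");pickle.dump((c,a,d),open('w4.pkl','wb'))
b,_=read_camera("top");np.savez('c.npz',a=b)
im=np.zeros((600,770,3),np.uint8)
im[:288,:384]=cv2.resize(a[...,::-1],(384,288))
k=cv2.resize(b[195:290,170:310,::-1],None,fx=5.5,fy=3.2*5.5/3.2*0+3.2,interpolation=cv2.INTER_CUBIC)[:310]
im[290:290+k.shape[0],:k.shape[1]]=k[:, :770]
cv2.imwrite('pics/w4.png',im)
E
```

```text
9.6333 [0.50951455 0.26521172 0.19899827] [ 0.1290276   0.20514393 -0.07227931]
```

View pics/w4.png

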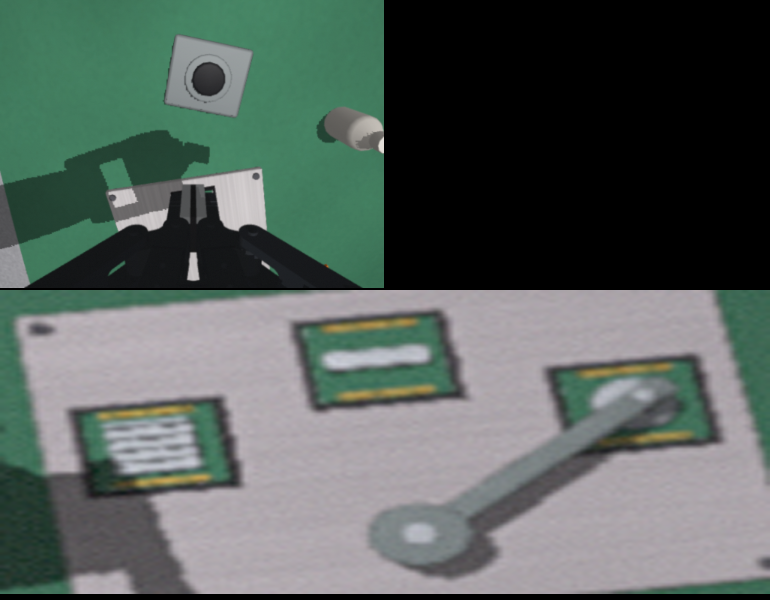

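Top strip: stud at (650,395), boss cap at (420,533), with the foot over the can. In the wrist inset the button is at (208,79).

```bash
python3 - <<'E'
from h import *
import pickle
c,a,d=pickle.load(open('w4.pkl','rb'));b=np.load('c.npz')['a']
g=cv2.cvtColor(a,cv2.COLOR_RGB2GRAY)
m=(g<75).astype(np.uint8);m[:, :235]=0;m[:,320:]=0;m[145:]=0;m[:70]=0
N,L,S,C=cv2.connectedComponentsWithStats(m);i=1+S[1:,4].argmax();print('btn',S[i],C[i],ray('wrist',[C[i]],.067,c)[0].round(4),d[int(C[i][1]),int(C[i][0])])
gb=cv2.cvtColor(b,cv2.COLOR_RGB2GRAY).astype(int)
print(gb[222:236,278:298])
an=lambda v:np.degrees(np.arctan2(v[1],v[0]))
st=ray('top',[(288.2,227.8)],.072)[0];bo=ray('top',[(245.9,270.7)],.074)[0]
n=ray('top',[(269.6,219.7),(296.7,215.6),(300.9,241.9),(273.1,245.9)],.014).mean(0)
print(st,bo,n,'arm',an(st-bo),'tgt',an(n-bo))
E
```

```text
btn [ 256   83   44   45 1547] [277.48157725 105.1667744 ] [0.5219 0.3279 0.067 ] 0.265985
[[103  94 101 104 112 118 130 133 122 107 107 107 107  96  94  91  97  86
   57  61]
 [ 89  88 109 133 160 158 165 157 135 120 122 127 117 106  89  91  94  85
   65  66]
 [ 98 112 140 160 174 175 171 158 137 126 123 128 121 117  99  95  96  92
   74  59]
 [110 143 165 178 176 175 165 148 140 135 129 123 118 121 112  99  97  94
   81  63]
 [128 169 179 183 177 165 150 150 164 157 145 119 116 114 101  98  91  93
   82  71]
 [148 179 186 178 168 145 139 162 177 170 149 114 107  97  89  90  95  97
   86  65]
 [166 179 179 167 147 127 129 151 174 168 143 109  88  80  75  88  88  98
   84  64]
 [175 180 169 150 133 121 121 125 141 144 124  86  73  77  76  76  83  92
   87  72]
 [170 171 150 131 128 125 123 118 122 116  95  71  72  81  78  63  75  91
   98  83]
 [152 147 130 126 121 125 121 121 116  97  77  72  81  82  75  64  73  90
   98  86]
 [122 129 126 126 123 125 120 120 103  71  63  79  81  84  75  61  73  94
   95  84]
 [116 123 125 129 123 123 120 107  91  70  74  80  88  94  88  75  86  95
   92  85]
 [122 127 126 122 124 121 107  93  85  82  80  96 111 106  86  82  96  95
   90  87]
 [126 127 125 122 121 108  91  79  80  81  87 108 119 102  83  89 100  95
   98  88]]
[ 0.55761123 -0.06788334  0.072     ] [0.45950756 0.01952168 0.074     ] [ 0.55828043 -0.06448946  0.014     ] arm -41.69929891495713 tgt -40.38278564545323
```

```bash
python3 - <<'E'
from h import *
b=np.load('c.npz')['a'];g=cv2.cvtColor(b,cv2.COLOR_RGB2GRAY).astype(float)
w=np.clip(g[225:231,284:290]-142,0,None);w[0,:2]=0;w[1,0]=0
v,u=np.mgrid[225:231,284:290];st=((u*w).sum()/w.sum(),(v*w).sum()/w.sum())
an=lambda v:np.degrees(np.arctan2(v[1],v[0]))
S=ray('top',[st],.072)[0]
a=np.load('a.npz')['a']
h=cv2.cvtColor(a,cv2.COLOR_RGB2HSV)
m=(h[...,2]>135)&(h[...,1]<60);C=ray('top',[(284.94,229.63)],.027)[0]
m2=(np.abs(b.astype(int).sum(2))>0)
for bh in(.072,.074):
    B=ray('top',[(245.8,270.64)],bh)[0];print(st,S,B,an(S-B),an(C-B),np.hypot(*(S-B)[:2]),np.hypot(*(C-B)[:2]))
H=np.array([.46,.0175,0]);print(an(S-H),an(C-H), (S-C)[:2]*1000)
E
```

```text
(np.float64(286.2692307692308), np.float64(227.1153846153846)) [ 0.55891155 -0.06358776  0.072     ] [0.45970348 0.01979324 0.072     ] -40.04590495670487 -39.90637022155252 0.12959410791189493 0.12957168211356887
(np.float64(286.2692307692308), np.float64(227.1153846153846)) [ 0.55891155 -0.06358776  0.072     ] [0.45962458 0.01974399 0.074     ] -40.0068034431428 -39.867293031632954 0.12962284633528748 0.12960063584187145
-39.344925164077 -39.20343305243799 [-0.18556404 -0.2562394 ]
```

Foot and can agree within 0.3 mm. Now the button at (0.522, 0.328).

Emit:
send_rows:
  motion:
    - [[6,31,0],[0,0,0],0]
    - [[12.5,63,0],[0,0,0],0]
    - [[12.5,63,-30],[0,0,0],0]
    - [[12.5,63,-60],[0,0,0],0]
    - [[12.5,63,-90],[0,0,0],0]
    - [[12.5,63,-110],[0,0,0],0]
    - [[12.5,63,-122],[0,0,0],0]
    - [[12.5,63,-122],[0,0,0],0]
    - [[12.5,63,-122],[0,0,0],0]

```text
t: 10.48
tcp_pos: [0.5224, 0.3279, 0.0774]
orientation: [-0.0, 0.694, 0.72, -0.0]
ft_force: [0.1, 0.1, 0.1]
gripper_width: 0.0002
finger_force: 0.0
```

Emit:
send_rows:
  motion:
    - [[0,0,-4],[0,0,0],0]
    - [[0,0,-8],[0,0,0],0]
    - [[0,0,-12],[0,0,0],0]
    - [[0,0,-14],[0,0,0],0]
    - [[0,0,-15],[0,0,0],0]
    - [[0,0,-15],[0,0,0],0]
    - [[0,0,-15],[0,0,0],0]

```text
t: 11.07
tcp_pos: [0.5233, 0.3282, 0.0635]
orientation: [0.001, 0.694, 0.72, 0.001]
ft_force: [1.8, 0.6, 3.5]
gripper_width: 0.0001
finger_force: 1.7
```

Emit:
send_rows:
  motion:
    - [[0,0,-1],[0,0,0],0]
    - [[0,0,-2],[0,0,0],0]
    - [[0,0,-3],[0,0,0],0]
    - [[0,0,-3],[0,0,0],0]
    - [[0,0,-3],[0,0,0],0]

```text
t: 11.48
tcp_pos: [0.5233, 0.3282, 0.0611]
orientation: [0.001, 0.693, 0.721, 0.001]
ft_force: [-0.1, -0.7, 8.2]
gripper_width: -0.0002
finger_force: 4.3
```

Emit:
send_rows:
  motion:
    - [[0,0,-1],[0,0,0],0]
    - [[0,0,-1.5],[0,0,0],0]
    - [[0,0,-1.5],[0,0,0],0]
    - [[0,0,-1.5],[0,0,0],0]

```text
t: 11.82
tcp_pos: [0.5233, 0.3283, 0.0609]
orientation: [0.0, 0.693, 0.721, 0.001]
ft_force: [-2.9, -2.0, 14.7]
gripper_width: 0.0001
finger_force: 7.2
```

The button is on its stop: the force rose from 8 to 15 N with almost no travel. Now straight up and clear.

Emit:
send_rows:
  motion:
    - [[0,0,3],[0,0,0],0]
    - [[0,0,8],[0,0,0],0]
    - [[0,0,15],[0,0,0],0]
    - [[0,0,40],[0,0,0],0]
    - [[0,0,70],[0,0,0],0]
    - [[0,0,100],[0,0,0],0]
    - [[0,0,140],[0,0,0],0]
    - [[-20,30,150],[0,0,0],0]
    - [[-40,65,150],[0,0,0],0]
    - [[-60,100,150],[0,0,0],0]
    - [[-60,100,150],[0,0,0],0]
    - [[-60,100,150],[0,0,0],0]

```text
t: 12.82
tcp_pos: [0.4598, 0.4287, 0.2063]
orientation: [-0.0, 0.692, 0.722, -0.002]
ft_force: [0.4, 0.7, 0.2]
gripper_width: -0.0
finger_force: 0.0
```

```bash
python3 - <<'E'
from h import *
a,_=read_camera("top");o=get_obs();print(o['t'],o['tcp_pos'],o['ft_force'])
cv2.imwrite('pics/t5.png',cv2.resize(a[140:310,70:325,::-1],None,fx=3,fy=3,interpolation=cv2.INTER_CUBIC))
E
```

```text
12.8667 [0.46081309 0.42765942 0.20629218] [0.43643452 0.31660444 0.11580547]
```

View pics/t5.png

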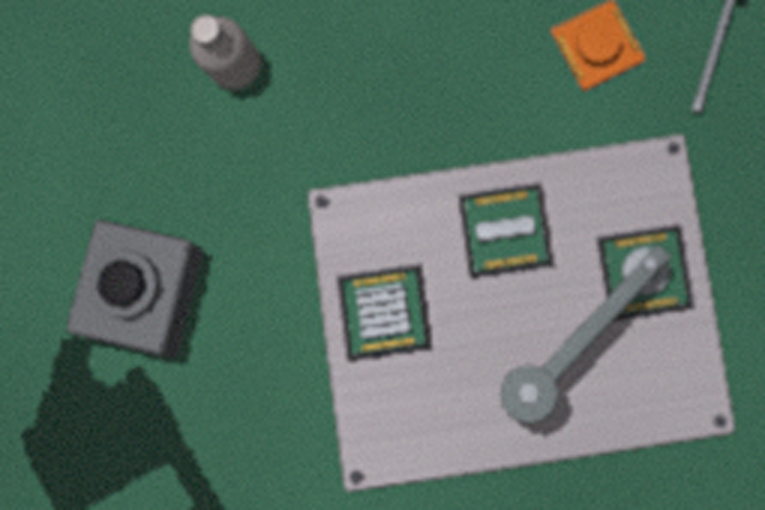

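The stud at (648,258) is over the round can's module, the button at (121,282) is back up, and nothing else has moved. The robot is clear.

```bash
python3 -c "
from station import *
print(hand_in())"
```

```text
the job is handed in; nothing more can be done
None
```

I pushed the swing arm until its foot stood over the round-can module, within about 0.3 mm of the can's middle as measured by camera, then pressed the start button onto its stop and released it; the job was handed in at about 13 s with the robot clear of everything.

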